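# Close up a clip-lid parts case

### The arm

A 6-joint arm with a two-finger parallel gripper is mounted at the origin on a cart in front of the work surface, level with it; the furniture and walls round the work are solid. World frame = base frame: x ahead of the robot, y to its left, z up, the work surface at z = 0. Lengths are in m, angles in rad, forces in N, time in s.
With the tool pointing down it reaches from about 0.35 to 0.725 m from the base axis. Payload 6 kg.
Tool frame: the origin (TCP) lies at the very end of the fingers, on their centre line; the grasp point (between the pads) lies 19 mm behind it; z points along the fingers, y is the direction in which the jaws open and shut (so a half turn about z gives the same grasp; the last joint's range is limited). The gripper opens to 85 mm and grips with 20 to 120 N. Pads are 22 mm wide; open, the fingers measure 114 mm over their backs; the gripper's body (76 mm by 85 mm) begins 54 mm behind the grasp point. The pads swing forward as they close: fully open they stand 13 mm farther back than shut.
Start: joints at [1.45, 0.04, 0.085, 0, -1.615, -0.334], TCP at [0.264, 0.539, 0.231] pointing down, gripper open.
Joint ranges: [-2.56, 2.56], [-1.29, 2.01], [-1.08, 1.49], [-3.29, 1.98], [-2.81, -0.18], [-2.99, 2.99]. Speed limits (rad/s): [2.57, 2.57, 3.01, 3.14, 3.14, 3.14].

### API

Orientations are given as a unit quaternion [w, x, y, z].
In Python, from plant import env, get_state, snapshot, ticket, boxes_of, landmark_of gives the robot as it stands. Calls block until the motion is done:
- env.move_to(position, orientation): joint-space move of the TCP to a pose.
- env.move_l(position, orientation=None, v=0.15): straight line of the TCP; orientation=None keeps the orientation; v is the mean speed in m/s.
- env.movej(angles): joint-space move.
- env.move_gripper(opening, effort=None): opening from 0.0 (shut) to 1.0 (fully open); effort is the grip in N (None keeps the last); returns when the fingers have stopped.
- env.hold(seconds).
- env.solve_ik(position, orientation): joint angles nearest the present ones, or None.
- get_state(): the state.
- snapshot(name): name is "scene" or "side" or "wrist"; returns a dict with "image" (480x640x3 uint8, red, green, blue), "mtx" (3x3 intrinsics, pixels), "view" (4x4, takes a point from world to camera coordinates). Camera axes: x right, y down, z forward; pixel columns grow to the right and rows downward; lengths in m; the calibration is good to about 2 mm. A picture is of the moment at which its call begins. There is no depth.
A pose or a line that the arm cannot do raises env.Unreachable and nothing moves.
- ticket.finish_job(): hands the job in, once; it reports no verdict.
Trained networks look in a picture, given as the dict that the camera call returned (one of the last four; its "shot" number tells which), for a name from the list of things; names that differ only in an ending like _2 or _b are one class to them, and where a whole thing is asked for, a point or a joint stands for the part that bears it (a point fixed in the world has none). Each returns a list of dicts, best first, with "confidence" (0 to 1); they miss things now and then, are a little off and sometimes report something else, mostly with a low value. They report only what shows in the picture. A call takes as long as a camera call.
- boxes_of(picture, query): "box" ([left, top, right, bottom] in pixels, round what is visible of it).
- landmark_of(picture, query): "pixel" ([row, column] in pixels: a listed point, or the origin of a listed thing).
The state is a dict: "clock": time; "qpos": joint angles; "dq": joint speeds; "tau": joint torques, N m; "ee_pos": TCP position; "tool_rot": TCP orientation; "contact_force": force on the tool from outside, world axes, zero at the start; "ft_torque": the same for the moment, N m; "grip_width": opening from 0.0 (shut) to 1.0 (fully open).
Only numpy, scipy, OpenCV 4.12 (cv2) and the standard library are available. Lean on these libraries where they do the work, as an engineer would, in place of code of your own. Each camera call takes 0.05 s, during which the arm holds its last target.

### The job

Put the lid on the open parts case, then fold its four clip flaps down around the rim one after the other and press each one in by its thumb button until it snaps home under its ridge. Press gently: the buttons stand out by different amounts, so feel for the stop, and never press a clip with more than 25 N. Leave the other things on the bench where they are.

Things in the scene. Friction and masses are not known exactly. Their poses are not given: they have to be found in the camera images.
- parts_case: open grey plastic parts case, a few parts on foam inside, fixed to the bench; outside 130 (its x) x 100 (its y) x 82 mm high, walls 4 mm, mouth 122 x 92 mm, a 4 mm flange round the rim. Origin: centre of its underside. In the middle of each wall outside sits a 30 mm wide rounded catch ridge, axis 63 mm above the bench, 7.7 mm out from the wall.
- case_rim (a point): centre of the case's mouth, level with the top of its rim, 82 mm above the bench; axes as the case's
- lid_grip (a point): centre of the bar handle of the loose grey lid (about 0.38 kg with its clips); the bar is 66 mm long along x, 12 mm wide along y, 12 mm high, and its top is 26 mm above the lid plate (open beneath, on two posts). Lid axes: x along its long side, z up. On the bench this point is 34 mm up; with the lid home on the case, either way round, it is 24 mm above case_rim.
- lid_plug (a point): centre of the underside of the lid's round-edged sealing plug, 34 mm below lid_grip; axes as the lid's. The plug is 119.6 x 89.6 mm and 10 mm deep and fits the case's mouth with 1.2 mm play each side; the lid plate above it, 138 x 108 x 4 mm, rests on the rim.
- clip_a (a joint): angle of the steel clip flap on the lid's -x edge; hinge axis level, 73 mm from the lid's centre along -x, 22 mm below lid_grip. 0 = hanging straight down, 1.57 = level outward; starts at 1.5 to 1.75 and stays where left. Pushed in by its button it resists from about 0.35, takes some 4 to 9 N to pass 0.13, then snaps and rests at -0.06 to 0.07; unsnapped it springs back beyond 0.2
- clip_a_face (a point): point on the outer face of clip_a's plate (38 mm wide, 42 mm long), 28 mm along it from the hinge and 8 mm outside the hinge axis; x is the plate's outward normal. The smooth soft rubber thumb button (20 mm across) on this axis is screw-set: its face stands 2 to 16 mm out from here, different on each clip, not measured: feel for the stop. Over 25 N on a clip breaks it
- clip_b (a joint): angle of the steel clip flap on the lid's +x edge; hinge axis level, 73 mm from the lid's centre along +x, 22 mm below lid_grip. 0 = hanging straight down, 1.57 = level outward; starts at 1.5 to 1.75 and stays where left. Pushed in by its button it resists from about 0.35, takes some 4 to 9 N to pass 0.13, then snaps and rests at -0.06 to 0.07; unsnapped it springs back beyond 0.2
- clip_b_face (a point): point on the outer face of clip_b's plate (38 mm wide, 42 mm long), 28 mm along it from the hinge and 8 mm outside the hinge axis; x is the plate's outward normal. The smooth soft rubber thumb button (20 mm across) on this axis is screw-set: its face stands 2 to 16 mm out from here, different on each clip, not measured: feel for the stop. Over 25 N on a clip breaks it
- clip_c (a joint): angle of the steel clip flap on the lid's +y edge; hinge axis level, 58 mm from the lid's centre along +y, 22 mm below lid_grip. 0 = hanging straight down, 1.57 = level outward; starts at 1.5 to 1.75 and stays where left. Pushed in by its button it resists from about 0.35, takes some 4 to 9 N to pass 0.13, then snaps and rests at -0.06 to 0.07; unsnapped it springs back beyond 0.2
- clip_c_face (a point): point on the outer face of clip_c's plate (38 mm wide, 42 mm long), 28 mm along it from the hinge and 8 mm outside the hinge axis; x is the plate's outward normal. The smooth soft rubber thumb button (20 mm across) on this axis is screw-set: its face stands 2 to 16 mm out from here, different on each clip, not measured: feel for the stop. Over 25 N on a clip breaks it
- clip_d (a joint): angle of the steel clip flap on the lid's -y edge; hinge axis level, 58 mm from the lid's centre along -y, 22 mm below lid_grip. 0 = hanging straight down, 1.57 = level outward; starts at 1.5 to 1.75 and stays where left. Pushed in by its button it resists from about 0.35, takes some 4 to 9 N to pass 0.13, then snaps and rests at -0.06 to 0.07; unsnapped it springs back beyond 0.2
- clip_d_face (a point): point on the outer face of clip_d's plate (38 mm wide, 42 mm long), 28 mm along it from the hinge and 8 mm outside the hinge axis; x is the plate's outward normal. The smooth soft rubber thumb button (20 mm across) on this axis is screw-set: its face stands 2 to 16 mm out from here, different on each clip, not measured: feel for the stop. Over 25 N on a clip breaks it
- threadlock: small upright adhesive bottle, 25 mm wide, 72 mm tall; a bystander, to be left alone; origin at the centre of its underside
- bit_block: black block with driver bits, 70 x 28 x 43 mm; a bystander, to be left alone; origin at the centre of its underside
- spool: spool of solder wire, 49 mm wide, 36 mm tall; a bystander, to be left alone; origin at the centre of its underside
- label_roll: white label roll lying flat, 64 mm wide, 30 mm tall; a bystander, to be left alone; origin at the centre of its underside

How it is judged:
By the outcome, as a careful person would: the job done as asked, in the order asked, and still so for the second after the job is handed in, with the robot touching nothing.
It also fails if it takes over 72 s, if anything falls off the work surface, if the arm or the gripper's body presses on something with over 40 N, if the wrist force passes 120 N, or if a joint passes its speed limit or range.

## Working session

There is one attempt and no reset: what is moved stays moved. The work goes in short steps, each a Python script; the robot and the scene stay as the last script left them, time stands still between calls to the robot, and variables do not carry over. Pictures are saved under pics/ and viewed, and the job is handed in when it is done.

```bash
ls; mkdir -p pics
python3 - <<'E'
from plant import env,get_state,snapshot
import cv2
print(get_state())
for n in ("scene","side","wrist"):
    p=snapshot(n); cv2.imwrite(f"pics/{n}0.png",p["image"][:,:,::-1]); print(n,p["mtx"].round(1).tolist(),p["view"].round(3).tolist())
E
```

```text
pics
{'clock': 0.0, 'qpos': array([ 1.44970788e+00,  4.08037579e-02,  8.38267899e-02, -4.49205087e-04,
       -1.61549923e+00, -3.33694038e-01]), 'dq': array([-0.00034925, -0.0002064 ,  0.00041718,  0.00226003,  0.00071018,
       -0.00021805]), 'tau': array([ 5.63798349e-04, -3.68209648e+01,  3.47424781e+01,  6.93282366e+00,
       -5.47064905e-03,  1.56959851e-05]), 'ee_pos': array([0.26335073, 0.53875794, 0.23029506]), 'tool_rot': array([ 8.59001798e-04,  9.74259671e-01, -2.25427011e-01, -1.34000513e-04]), 'contact_force': array([-0.53387813,  0.15542279,  0.47844121]), 'ft_torque': array([-0.05424909, -0.04017533,  0.01046534]), 'grip_width': 1.0031237839056781}
scene [[559.0, 0.0, 319.3], [0.0, 559.0, 247.1], [0.0, 0.0, 1.0]] [[0.557, -0.83, 0.011, -0.352], [-0.553, -0.381, -0.741, 0.357], [0.619, 0.407, -0.672, 1.044], [0.0, 0.0, 0.0, 1.0]]
side [[521.6, 0.0, 323.5], [0.0, 521.6, 240.9], [0.0, 0.0, 1.0]] [[-0.988, -0.153, -0.003, 0.598], [-0.065, 0.438, -0.897, 0.118], [0.138, -0.886, -0.443, 1.035], [0.0, 0.0, 0.0, 1.0]]
wrist [[399.5, 0.0, 326.2], [0.0, 399.5, 237.6], [0.0, 0.0, 1.0]] [[-0.439, -0.898, 0.003, 0.599], [-0.86, 0.421, 0.289, -0.038], [-0.26, 0.125, -0.957, 0.381], [0.0, 0.0, 0.0, 1.0]]
```

View pics/scene0.png

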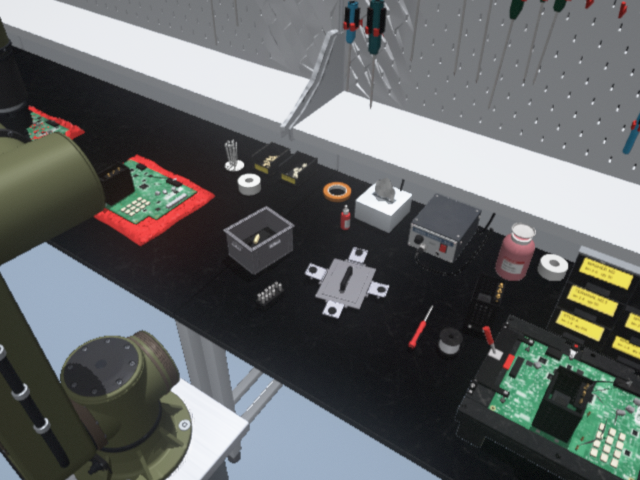

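View pics/side0.png

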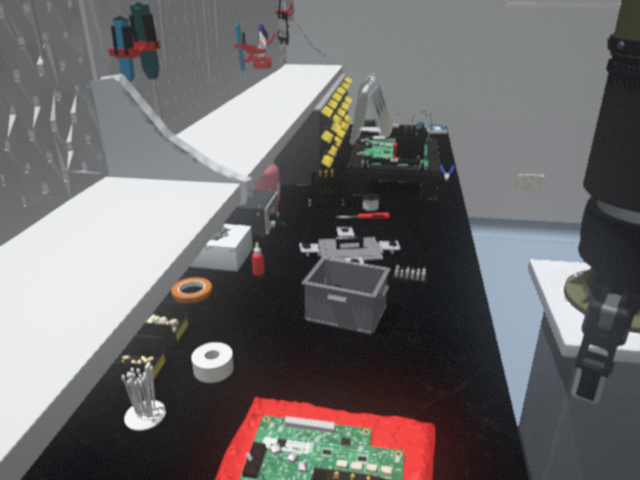

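View pics/wrist0.png

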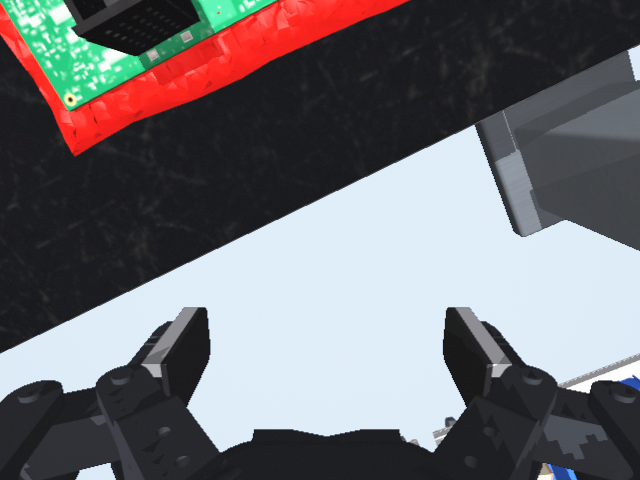

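The scene view shows the case at about (258,240) and the lid at (347,283), with its clips out level. The bit block is at (270,293), the threadlock at (346,217), the spool at (449,341) and the label roll at (249,184) or (552,267). In the side view the case is at (347,295) and the lid at (350,247). Next I'll triangulate.

```bash
cat > h.py <<'E'
from plant import env,get_state,snapshot,ticket,boxes_of,landmark_of
import numpy as np, cv2
from scipy.optimize import least_squares
from scipy.spatial.transform import Rotation as R
def proj(p,X):
    c=(p["view"]@np.append(X,1))[:3]; u=p["mtx"]@c; return u[:2]/u[2]
def tri(obs):
    f=lambda X: np.concatenate([proj(p,X)-np.array(rc)[::-1] for p,rc in obs])
    r=least_squares(f,[0.5,0,0.05]); return r.x, np.abs(r.fun).max()
def plane(p,rc,z):
    V=p["view"]; Rm=V[:3,:3]; o=-Rm.T@V[:3,3]
    d=Rm.T@np.linalg.inv(p["mtx"])@np.array([rc[1],rc[0],1.]); return o+d*(z-o[2])/d[2]
def quat(M): return R.from_matrix(M).as_quat()[[3,0,1,2]]
def save(n,p): cv2.imwrite(f"pics/{n}.png",p["image"][:,:,::-1])
E
python3 - <<'E'
from h import *
ps=[snapshot("scene"),snapshot("side")]
for q in ["case_rim","parts_case","lid_grip","lid_plug","clip_a_face","threadlock","bit_block","spool","label_roll"]:
    L=[landmark_of(p,q) for p in ps]
    for i,l in enumerate(L): print(q,i,[(np.round(d["pixel"],1).tolist(),round(d["confidence"],2)) for d in l[:5]])
    if L[0] and L[1]: print("   ",[np.round(v,4) for v in tri([(ps[i],L[i][0]["pixel"]) for i in (0,1)])])
print(get_state()["clock"])
E
```

```text
case_rim 0 [([225.6, 257.4], 0.88), ([228.4, 343.4], 0.64)]
case_rim 1 [([277.1, 346.1], 0.8), ([262.5, 354.4], 0.38)]
    [array([0.5437, 0.1267, 0.0805]), np.float64(0.4658)]
parts_case 0 [([228.1, 255.4], 0.64), ([252.3, 261.7], 0.59)]
parts_case 1 [([311.8, 345.3], 0.55), ([255.6, 344.0], 0.2)]
    [array([0.549 , 0.1591, 0.0329]), np.float64(6.4901)]
lid_grip 0 [([276.4, 343.7], 0.66)]
lid_grip 1 [([237.5, 348.2], 0.86), ([282.3, 407.9], 0.69), ([276.2, 255.7], 0.39)]
    [array([ 0.5617, -0.1204,  0.0369]), np.float64(1.9283)]
lid_plug 0 [([284.9, 347.4], 0.61), ([189.0, 250.8], 0.5)]
lid_plug 1 [([257.0, 347.8], 0.77)]
    [array([ 0.5689, -0.1215, -0.0083]), np.float64(1.247)]
clip_a_face 0 [([314.6, 334.5], 0.7)]
clip_a_face 1 [([246.4, 393.2], 0.61)]
    [array([ 0.4629, -0.1543,  0.0089]), np.float64(0.2378)]
threadlock 0 [([269.7, 313.2], 0.5), ([227.5, 343.4], 0.44)]
threadlock 1 [([270.6, 256.6], 0.8), ([253.8, 346.8], 0.71)]
    [array([ 0.7086,  0.0065, -0.0345]), np.float64(27.1114)]
bit_block 0 [([302.3, 269.9], 0.78)]
bit_block 1 [([254.6, 347.8], 0.69)]
    [array([ 0.5035, -0.01  ,  0.0138]), np.float64(25.3119)]
spool 0 [([347.0, 447.2], 0.77)]
spool 1 [([208.0, 371.3], 0.76)]
    [array([ 5.310e-01, -4.014e-01, -1.000e-04]), np.float64(0.0967)]
label_roll 0 [([190.0, 252.1], 0.72)]
label_roll 1 [([368.2, 214.2], 0.56)]
    [array([ 0.7409,  0.3095, -0.0061]), np.float64(0.1032)]
1.15
```

```bash
python3 - <<'E'
from h import *
# tool down; jaw dir (tool y) along world-angle a
def down(a): 
    y=np.array([np.cos(a),np.sin(a),0]); z=np.array([0,0,-1.]); return quat(np.stack([np.cross(y,z),y,z],1))
s=get_state(); M=R.from_quat(np.roll(s["tool_rot"],-1)).as_matrix(); p=snapshot("wrist")
V=p["view"]; c=-V[:3,:3].T@V[:3,3]; print("cam in tool",M.T@(c-s["ee_pos"]),"axis",M.T@V[2,:3])
ps=snapshot("scene")
for rc in [(255,357),(270,316),(311,331),(291,378),(276,344)]: print(plane(ps,rc,0.012).round(3))
for a in np.arange(0,3.2,.3): 
    q=env.solve_ik([.56,-.12,.25],down(a)); print(round(a,1),None if q is None else np.round(q,2))
E
python3 -c "
import cv2
a=cv2.imread('pics/scene0.png')[180:340,210:410]; cv2.imwrite('pics/s1.png',cv2.resize(a,None,fx=4,fy=4,interpolation=2)[:600])
a=cv2.imread('pics/side0.png')[210:350,270:430]; cv2.imwrite('pics/s2.png',cv2.resize(a,None,fx=4,fy=4,interpolation=2)[:600])"
```

```text
cam in tool [ 0.07360777 -0.00039329 -0.14369672] axis [-2.88796455e-01  8.30059036e-04  9.57390160e-01]
[ 0.659 -0.096  0.012]
[ 0.556 -0.041  0.012]
[ 0.466 -0.143  0.012]
[ 0.581 -0.201  0.012]
[ 0.577 -0.108  0.012]
0.0 None
0.3 [ 0.14 -0.03  0.05  0.   -1.65 -2.98]
0.6 [ 0.14 -0.03  0.05  0.   -1.65 -2.68]
0.9 [ 0.14 -0.03  0.05  0.   -1.65 -2.38]
1.2 [ 0.14 -0.03  0.05  0.   -1.65 -2.08]
1.5 [ 0.14 -0.03  0.05  0.   -1.65 -1.78]
1.8 [ 0.14 -0.03  0.05  0.   -1.65 -1.48]
2.1 [ 0.14 -0.03  0.05  0.   -1.65 -1.18]
2.4 [ 0.14 -0.03  0.05  0.   -1.65 -0.88]
2.7 [ 0.14 -0.03  0.05  0.   -1.65 -0.58]
3.0 [ 0.14 -0.03  0.05  0.   -1.65 -0.28]
```

View pics/s1.png

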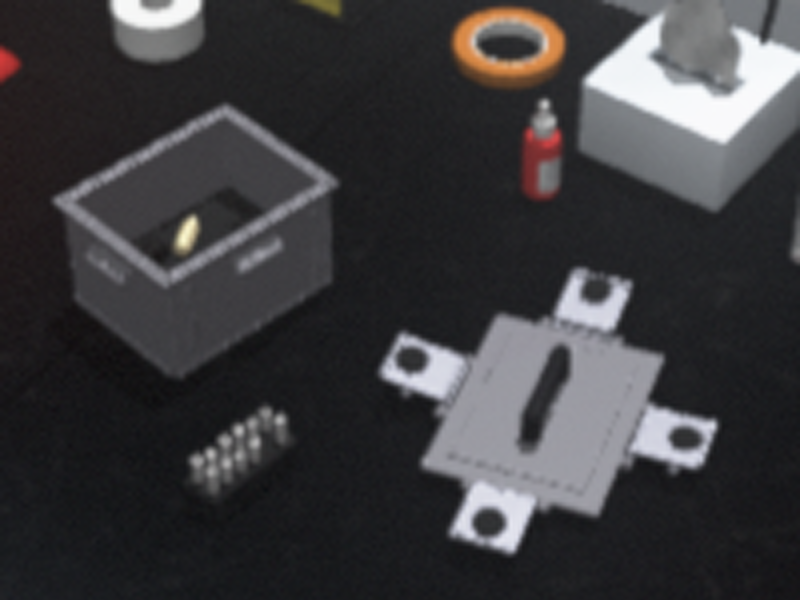

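View pics/s2.png

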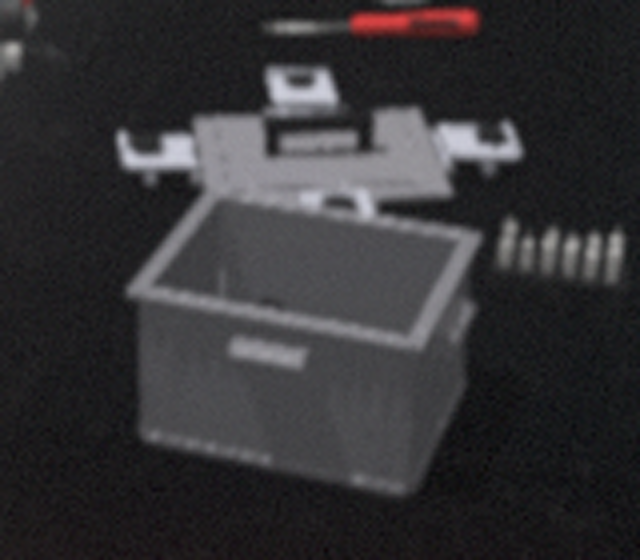

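The lid's yaw comes out near 0.24 rad, with the handle along the line joining two of the clips. The case corners are visible in the zoom. Next I'll get the case yaw and the bystander positions, check tilted reachability, then move above the lid.

```bash
cat >> h.py <<'E'
def down(a): 
    y=np.array([np.cos(a),np.sin(a),0]); z=np.array([0,0,-1.]); return quat(np.stack([np.cross(y,z),y,z],1))
def tilt(phi,t,flip=0):
    """tool z points inward along -n (n=outward azimuth phi), t from vertical (0=down). jaw dir y horizontal tangential"""
    n=np.array([np.cos(phi),np.sin(phi),0]); z=-n*np.sin(t)+np.array([0,0,-np.cos(t)])
    y=np.array([-np.sin(phi),np.cos(phi),0])*(1 if not flip else -1)
    return quat(np.stack([np.cross(y,z),y,z],1))
def tiltx(phi,t,flip=0):
    n=np.array([np.cos(phi),np.sin(phi),0]); z=-n*np.sin(t)+np.array([0,0,-np.cos(t)])
    x=np.array([-np.sin(phi),np.cos(phi),0])*(1 if not flip else -1)
    return quat(np.stack([x,np.cross(z,x),z],1))
E
python3 - <<'E'
from h import *
ps=snapshot("scene"); pd=snapshot("side")
C=np.array([plane(ps,(180+v/4,210+u/4),0.082) for u,v in [(226,105),(336,182),(168,282),(56,201)]])
print(C.round(4)); D=np.array([plane(pd,(210+v/4,270+u/4),0.082) for u,v in [(213,193),(481,236),(418,346),(132,290)]]); print(D.round(4),C.mean(0),D.mean(0))
for E in (C,D):
    for i in range(4): d=E[(i+1)%4]-E[i]; print(np.hypot(*d[:2]).round(3), np.arctan2(d[1],d[0]).round(3))
print("bitblk",plane(ps,(302,270),0),"thread",plane(ps,(229,345),0.0))
c=np.array([.544,.127,0]); 
for psi in (0.2,):
  for k in range(4):
    phi=psi+k*np.pi/2; P=c+np.array([np.cos(phi),np.sin(phi),0])*((.085 if k%2==0 else .07)+.01)+[0,0,.056]
    for name,f in (("y",tilt),("x",tiltx)):
      for fl in (0,1):
        print(k,name,fl,["%s"%(None if env.solve_ik(P,f(phi,t,fl)) is None else t) for t in (0,.3,.6,.9,1.2)])
E
```

```text
[[0.618  0.1548 0.082 ]
 [0.5958 0.0518 0.082 ]
 [0.466  0.0795 0.082 ]
 [0.4843 0.1817 0.082 ]]
[[0.5954 0.0641 0.082 ]
 [0.4637 0.0879 0.082 ]
 [0.4867 0.1888 0.082 ]
 [0.6173 0.1609 0.082 ]] [0.54101121 0.11694213 0.082     ] [0.54079512 0.12544595 0.082     ]
0.105 -1.784
0.133 2.931
0.104 1.394
0.136 -0.198
0.134 2.962
0.104 1.346
0.134 -0.211
0.099 -1.794
bitblk [ 0.4179111  -0.00562339  0.        ] thread [ 0.73991613 -0.010665    0.        ]
0 y 0 ['0', '0.3', '0.6', '0.9', 'None']
0 y 1 ['0', '0.3', '0.6', '0.9', 'None']
0 x 0 ['0', '0.3', '0.6', '0.9', 'None']
0 x 1 ['0', '0.3', '0.6', '0.9', 'None']
1 y 0 ['0', '0.3', '0.6', '0.9', '1.2']
1 y 1 ['0', '0.3', '0.6', '0.9', '1.2']
1 x 0 ['0', '0.3', '0.6', '0.9', '1.2']
1 x 1 ['0', '0.3', '0.6', '0.9', '1.2']
2 y 0 ['0', '0.3', 'None', 'None', 'None']
2 y 1 ['0', '0.3', 'None', 'None', 'None']
2 x 0 ['0', '0.3', 'None', 'None', 'None']
2 x 1 ['0', '0.3', 'None', 'None', 'None']
3 y 0 ['0', 'None', '0.6', '0.9', '1.2']
3 y 1 ['0', '0.3', '0.6', '0.9', '1.2']
3 x 0 ['0', '0.3', '0.6', '0.9', '1.2']
3 x 1 ['0', '0.3', '0.6', '0.9', '1.2']
```

Run:
```python
from h import *
a=-0.2+np.pi/2
c=np.array([.541,.122,.0])
for i,(dx,z) in enumerate([(0.,.26),(-.06,.22)]):
    p0=c+[dx,0,z]
    if i==0: env.move_to(p0,down(a))
    else: env.move_l(p0,down(a),v=.25)
    p=snapshot("wrist"); save(f"wc{i}",p); np.save(f"wc{i}.npy",p,allow_pickle=True)
    for q in ("case_rim","parts_case"): print(q,[(np.round(d["pixel"],1).tolist(),round(d["confidence"],2),plane(p,d["pixel"],.082 if q=="case_rim" else 0).round(4)) for d in landmark_of(p,q)[:2]])
print(get_state()["clock"])
```

```text
case_rim [([210.1, 322.6], 0.86, array([0.5402, 0.1197, 0.082 ])), ([227.8, 163.0], 0.63, array([ 0.5288, -0.014 ,  0.082 ]))]
parts_case [([191.4, 320.5], 0.59, array([0.539, 0.117, 0.   ]))]
case_rim [([297.6, 339.4], 0.88, array([0.5418, 0.1206, 0.082 ]))]
parts_case [([256.2, 338.6], 0.76, array([0.5375, 0.1232, 0.    ]))]
3.9167
```

View pics/wc0.png

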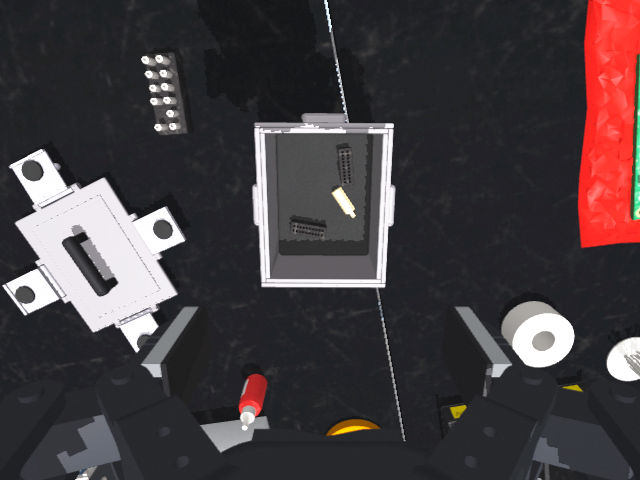

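View pics/wc1.png

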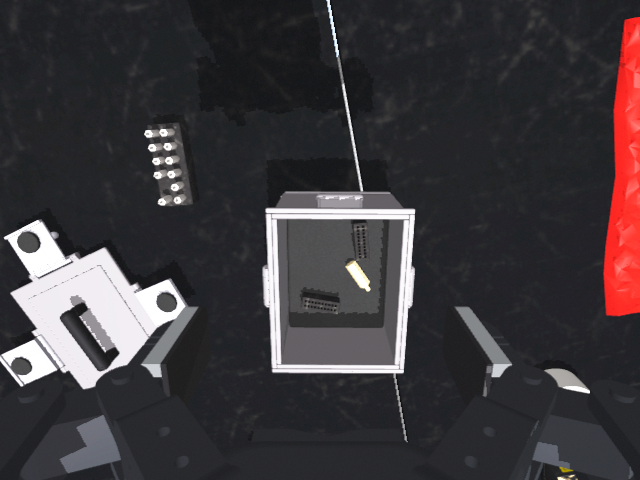

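Wrist views: the case's outer rim corners are at about (255,124), (394,124), (386,287), (262,287) in the first and (266,210), (414,209), (404,373), (273,373) in the second. The lid shows clearly at the left, and the bit block is at (165,92).

Run:
```python
from h import *
p0=np.load("wc0.npy",allow_pickle=True).item(); p1=np.load("wc1.npy",allow_pickle=True).item()
A=[(255,124),(394,124),(386,287),(262,287)]; B=[(266,210),(414,209),(404,373),(273,373)]
X=[]
for a,b in zip(A,B):
    x,e=tri([(p0,a[::-1]),(p1,b[::-1])]); X.append(x); print(x.round(4),e.round(2))
X=np.array(X); print("centre",X.mean(0).round(4))
for i in range(4): d=X[(i+1)%4]-X[i]; print(np.hypot(*d[:2]).round(4), np.arctan2(d[1],d[0]).round(3))
# model fit at z .082 over both views
s=np.array([[-1,1],[-1,-1],[1,-1],[1,1]]) 
m=X.mean(0)[:2]
def f(v):
    x,y,t,z=v; r=[]
    for p,I in ((p0,A),(p1,B)):
        for k,(u,w) in enumerate(I):
            # near-left... order by angle: match
            l=order[k]*np.array([.069,.054]); 
            P=[x+l[0]*np.cos(t)-l[1]*np.sin(t), y+l[0]*np.sin(t)+l[1]*np.cos(t), z]; r+=list(proj(p,P)-[u,w])
    return np.array(r)
Rt=np.array([[np.cos(.2),-np.sin(.2)],[np.sin(.2),np.cos(.2)]])
order=np.sign((X[:,:2]-m)@Rt.T)
r=least_squares(f,[*m,-.2,.082]); print(order.tolist(),r.x.round(4),np.abs(r.fun).max())
p=p0
L=np.array([plane(p0,(v,u),.014) for u,v in [(105,178),(177,293),(95,332),(16,222)]]); print(L.round(4),L.mean(0))
for i in range(4): d=L[(i+1)%4]-L[i]; print(np.hypot(*d[:2]).round(4), np.arctan2(d[1],d[0]).round(3))
print("bit",plane(p0,(60,150),.04),plane(p0,(125,178),.04),"thr",plane(p0,(425,248),.07),plane(p0,(425,248),.07))
```

```text
[0.463 0.082 0.083] 0.28
[0.4845 0.1876 0.0786] 0.64
[0.6179 0.16   0.0835] 0.24
[0.5964 0.0547 0.084 ] 0.17
centre [0.5405 0.1211 0.0823]
0.1077 1.371
0.1362 -0.204
0.1074 -1.772
0.1362 2.94
[[-1.0, -1.0], [-1.0, 1.0], [1.0, 1.0], [1.0, -1.0]] [ 0.5412  0.1207 -0.1987  0.0809] 0.8102609706244266
[[ 0.4822 -0.0857  0.014 ]
 [ 0.6133 -0.054   0.014 ]
 [ 0.6404 -0.1565  0.014 ]
 [ 0.5065 -0.1895  0.014 ]] [ 0.5606083  -0.12144622  0.014     ]
0.135 0.237
0.1061 -1.313
0.1379 -2.9
0.1066 1.801
bit [0.3948661  0.00127436 0.04      ] [0.44981706 0.00840603 0.04      ] thr [ 7.47253880e-01 -9.96571515e-05  7.00000000e-02] [ 7.47253880e-01 -9.96571515e-05  7.00000000e-02]
```

Run:
```python
from h import *
a=0.238+np.pi/2
c=np.array([.5606,-.1214,.0])
for i,(dx,z) in enumerate([(-.04,.24),(-.04,.16)]):
    p0=c+[dx,0,z]
    if i==0: env.move_to(p0,down(a))
    else: env.move_l(p0,down(a),v=.25)
    p=snapshot("wrist"); save(f"wl{i}",p); np.save(f"wl{i}.npy",p,allow_pickle=True)
    for q in ("lid_grip","lid_plug"): print(q,[(np.round(d["pixel"],1).tolist(),round(d["confidence"],2),plane(p,d["pixel"],.034 if q=="lid_grip" else 0).round(4)) for d in landmark_of(p,q)[:2]])
print(get_state()["clock"])
```

```text
lid_grip [([245.1, 315.7], 0.59, array([ 0.5612, -0.1212,  0.034 ]))]
lid_plug [([231.4, 314.7], 0.97, array([ 0.5584, -0.1238,  0.    ])), ([137.8, 31.4], 0.74, array([ 0.532 , -0.4013,  0.    ]))]
lid_grip [([278.5, 312.8], 0.59, array([ 0.5614, -0.1216,  0.034 ]))]
lid_plug [([260.3, 314.5], 0.91, array([ 0.5597, -0.1217,  0.    ]))]
5.6583
```

View pics/wl0.png

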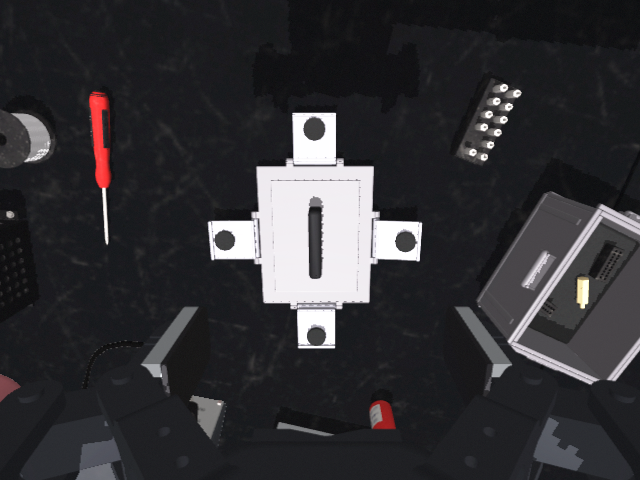

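View pics/wl1.png

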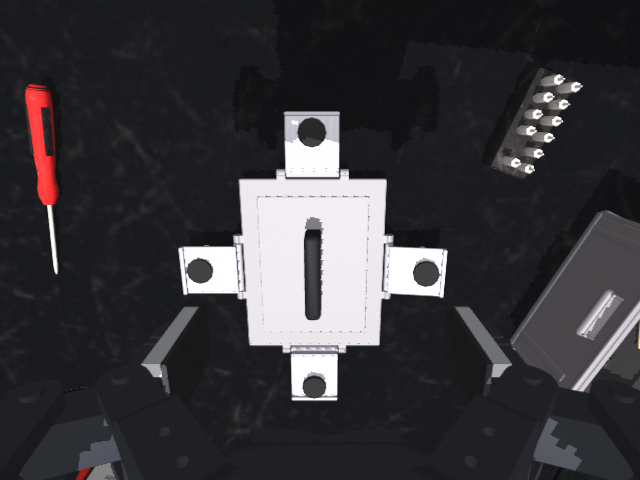

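Lid plate corners: first view (257,167), (373,167), (370,303), (263,304); second view (240,180), (386,180), (380,346), (249,346). The dark bar runs along the vertical at about column 313.

```bash
cat > fit.py <<'E'
from h import *
def rectfit(views,half,x0):
    X0=None
    def P(v,k,o):
        x,y,t,z=v; l=o*np.array(half); return [x+l[0]*np.cos(t)-l[1]*np.sin(t), y+l[0]*np.sin(t)+l[1]*np.cos(t), z]
    order=[np.array(o) for o in [(-1,-1),(-1,1),(1,1),(1,-1)]]
    f=lambda v: np.concatenate([proj(p,P(v,k,order[k]))-I[k] for p,I in views for k in range(4)])
    r=least_squares(f,x0); return r.x,r.fun
E
python3 - <<'E'
from fit import *
p0=np.load("wl0.npy",allow_pickle=True).item(); p1=np.load("wl1.npy",allow_pickle=True).item()
A=[(257,167),(373,167),(370,303),(263,304)]; B=[(240,180),(386,180),(380,346),(249,346)]
v,e=rectfit([(p0,A),(p1,B)],(.069,.054),[.56,-.12,.238,.014]); print(v.round(4),e.round(1))
# handle ends
for a,b in (((315,202),(313,228)),((315,274),(313,316))):
    print(tri([(p0,a[::-1]),(p1,b[::-1])])[0].round(4), plane(p0,a[::-1],.04).round(4),plane(p1,b[::-1],.04).round(4))
E
```

```text
[ 0.5617 -0.1215  0.2394  0.0127] [-0.6  0.2  0.7 -0.1 -0.6  0.3  0.6 -0.5 -0.9  0.2  0.6  0.1 -0.5 -0.1
  0.7 -0.2]
[ 0.5158 -0.1312  0.0642] [ 0.5209 -0.131   0.04  ] [ 0.5225 -0.1303  0.04  ]
[ 0.5828 -0.116   0.0497] [ 0.5868 -0.1157  0.04  ] [ 0.5879 -0.115   0.04  ]
```

Run:
```python
from h import *
q=down(0.239+np.pi/2)
c=np.array([.5617,-.1215,0])
env.move_gripper(0.5,60)
env.move_l(c+[0,0,.08],q,v=.25)
env.move_l(c+[0,0,.020],q,v=.12)
env.move_gripper(0.0,60)
s=get_state(); print(s["grip_width"],s["contact_force"],s["ee_pos"],s["clock"])
env.move_l(c+[0,0,.060],q,v=.12)
env.hold(.1)
s=get_state(); print(s["grip_width"],s["contact_force"],s["ft_torque"],s["clock"])
env.move_l(c+[0,0,.20],q,v=.3)
for n in ("side","wrist"): p=snapshot(n); save(n+"_g",p)
```

```text
0.12401106883586181 [-0.31406461 -0.10308821  5.56817662] [ 0.56242578 -0.12156785  0.02129793] 7.6917
0.12750343010367104 [ 0.36025052 -0.2079865  -4.32275469] [-0.0174794   0.00323538 -0.02160542] 8.275
```

View pics/side_g.png

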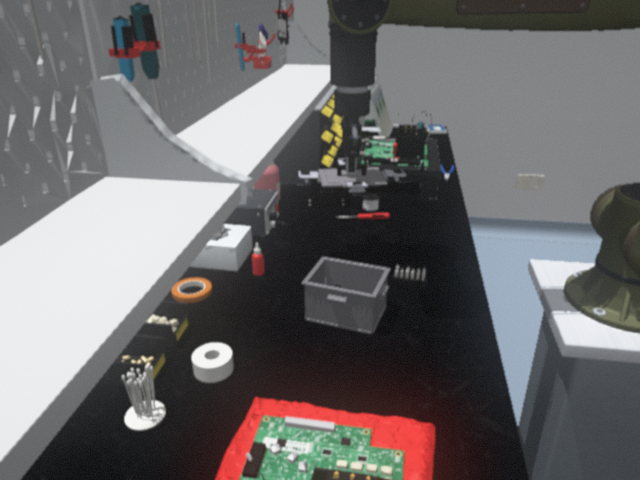

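View pics/wrist_g.png

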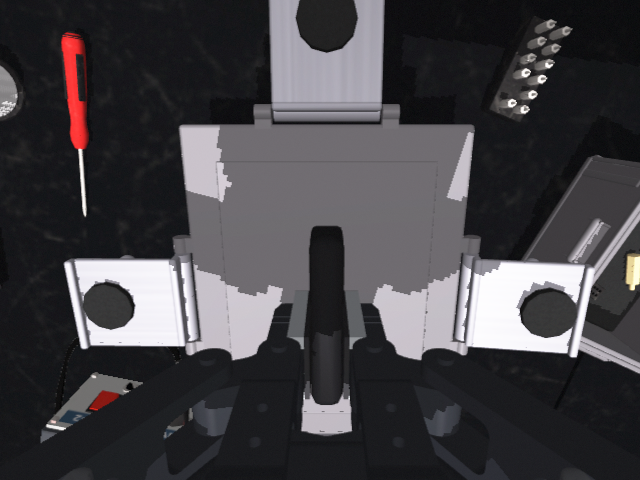

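The lid hangs level in the gripper, with the near plate corners at about (180,125) and (473,125) in the wrist view. I'll check the offset along the bar from these, then carry the lid over the case.

Run:
```python
from h import *
s=get_state(); p=snapshot("wrist"); e=s["ee_pos"]; print(e)
t=.239; Rz=np.array([[np.cos(t),np.sin(t)],[-np.sin(t),np.cos(t)]])
for rc in ((125,180),(125,473)):
    print((Rz@(plane(p,rc,e[2]-.0073)[:2]-e[:2])).round(4))
case=np.array([.5412,.1207,0]); yaw=-.199
q=down(yaw+np.pi/2)
env.move_to(case+[0,0,.20],q)
env.move_l(case+[0,0,.135],q,v=.2); env.hold(.15)
s=get_state(); print(s["ee_pos"],s["contact_force"],R.from_quat(np.roll(s["tool_rot"],-1)).as_matrix()[:,1],s["clock"])
for n in ("scene","side","wrist"): p=snapshot(n); save(n+"_h",p)
```

```text
[ 0.56079298 -0.12127587  0.19744313]
[-0.0709 -0.053 ]
[-0.0708  0.0538]
[0.54233242 0.12066076 0.13737923] [-0.05342067 -0.03750177 -3.66820313] [0.1980339  0.98019369 0.00170553] 10.625
```

View pics/wrist_h.png

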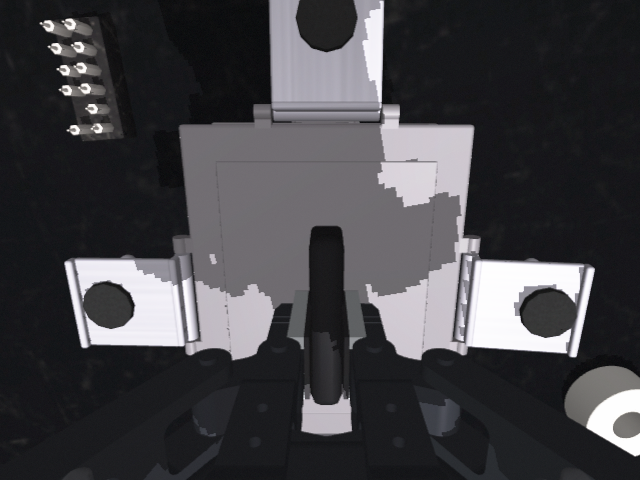

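```bash
python3 -c "
import cv2,numpy as np
a=cv2.imread('pics/scene_h.png')[150:300,190:340]; b=cv2.imread('pics/side_h.png')[210:360,270:420]
cv2.imwrite('pics/h2.png',cv2.resize(np.hstack([a,b]),None,fx=2.6,fy=2.6,interpolation=2))"
```

```text
(no output)
```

View pics/h2.png

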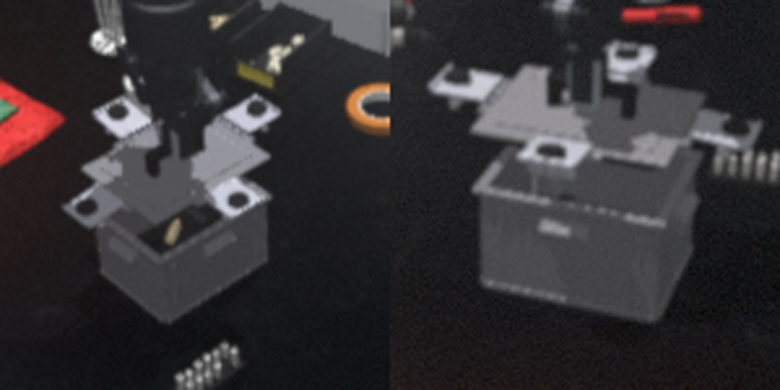

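```bash
python3 - <<'E'
from h import *
s=get_state(); print(s["ee_pos"])
yaw=-.199; q=down(yaw+np.pi/2)
T=np.array([.5424,.1205,0]); cmd=T.copy()
for k in range(2):
    env.move_l([*cmd[:2],.112],q,v=.1); env.hold(.1)
    s=get_state(); print(s["ee_pos"],s["clock"]); cmd[:2]+=T[:2]-s["ee_pos"][:2]
for z in (.106,.102,.099,.096,.093,.091):
    env.move_l([*cmd[:2],z],q,v=.05); s=get_state()
    print(z,s["ee_pos"].round(4),s["contact_force"].round(2),s["ft_torque"].round(2),s["clock"])
    if s["contact_force"][2]>15: break
for n in ("scene","side","wrist"): p=snapshot(n); save(n+"_i",p)
import cv2
E
python3 -c "
import cv2,numpy as np
a=cv2.imread('pics/scene_i.png')[150:300,190:340]; b=cv2.imread('pics/side_i.png')[210:360,270:420]
cv2.imwrite('pics/i2.png',cv2.resize(np.hstack([a,b]),None,fx=2.6,fy=2.6,interpolation=2))"
```

```text
[0.541731   0.120882   0.13631501]
[0.54272009 0.12053236 0.1126852 ] 11.2583
[0.54213834 0.12053951 0.1122267 ] 11.6083
0.106 [0.542  0.1202 0.1052] [ 0.95  0.53 -2.99] [-0.03 -0.02  0.02] 11.875
0.102 [0.5421 0.1203 0.1016] [ 0.25  0.41 -3.41] [-0.02  0.02 -0.  ] 12.125
0.099 [0.5422 0.1204 0.0987] [ 0.32 -0.32 -3.83] [0.01 0.   0.  ] 12.375
0.096 [0.5422 0.1203 0.0957] [-0.56 -0.28 -3.82] [ 0.02 -0.01 -0.02] 12.625
0.093 [0.5427 0.1205 0.0934] [ 0.45  1.08 -1.25] [-0.02 -0.31 -0.02] 12.875
0.091 [0.5427 0.1205 0.0933] [-5.02  0.91  7.72] [0.06 1.7  0.01] 13.125
```

View pics/i2.png

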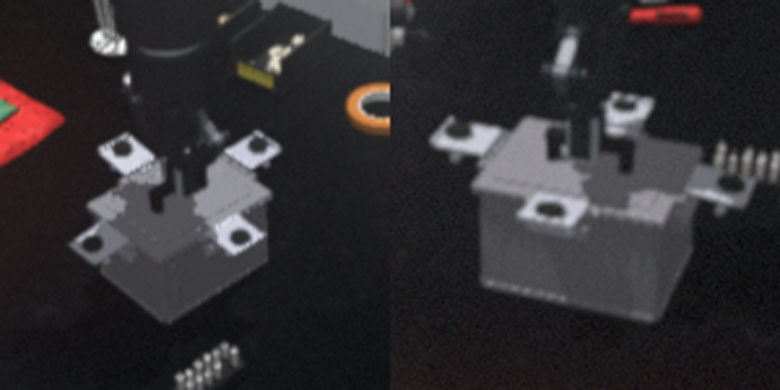

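The lid is seated: it met the stop at TCP z = 0.0933, as predicted, and both views show the plate flush on the rim. Next I'll release it, check shelf clearance and IK for the four press poses.

```bash
cat > clip.py <<'E'
from h import *
C=np.array([.5412,.1207,0]); YAW=-.199; HZ=.084
HD={"a":(np.pi,.073),"b":(0,.073),"c":(np.pi/2,.058),"d":(-np.pi/2,.058)}
UP=np.array([0,0,1.])
def geom(k):
    d,r=HD[k]; phi=YAW+d; return phi,np.array([np.cos(phi),np.sin(phi),0]),r
def tcp(k,out,z,t):  # out = from hinge axis, of leading finger corner
    phi,n,r=geom(k); K=C+n*(r+out)+UP*z
    return K+11e-3*(n*np.cos(t)-UP*np.sin(t))
def arc(th,H=.016): return .028*np.sin(th)+(.008+H)*np.cos(th), HZ-.028*np.cos(th)+(.008+H)*np.sin(th)
E
python3 - <<'E'
from clip import *
ps=snapshot("scene"); pd=snapshot("side")
print("shelf",tri([(ps,(125,288)),(pd,(183,243))]))
env.move_gripper(0.5); s=get_state(); print(s["contact_force"],s["ee_pos"])
q=down(YAW+np.pi/2); e=s["ee_pos"]
env.move_l([e[0],e[1],.20],q,v=.3)
env.move_gripper(0.0,20)
p=snapshot("wrist"); save("wr_j",p)
print(get_state()["clock"], get_state()["qpos"].round(2))
for k in "abcd":
  phi=geom(k)[0]
  for fl in (0,1):
    r=[]
    for (o,z) in ((.03,.16),(.03,.114),arc(.45),(.01,.057)):
        j=env.solve_ik(tcp(k,o,z,.1),tilt(phi,.1,fl)); r.append(None if j is None else j.round(2).tolist())
    print(k,fl,r)
E
```

```text
shelf (array([0.71828316, 0.15570781, 0.26598894]), np.float64(1.2562552586200297))
[ 0.36290572 -0.72028686 -0.46026132] [0.54233836 0.12035743 0.09084761]
14.8333 [ 0.58 -0.08 -0.09  0.   -1.56 -2.35]
a 0 [[0.84, -0.46, -0.5, 0.09, -1.47, 0.52], [0.84, -0.45, -0.58, 0.09, -1.39, 0.51], [0.85, -0.44, -0.66, 0.09, -1.3, 0.5], [0.8, -0.37, -0.63, 0.09, -1.25, 0.55]]
a 1 [[0.84, -0.46, -0.5, 0.09, -1.47, -2.62], [0.84, -0.45, -0.58, 0.09, -1.39, -2.63], [0.85, -0.44, -0.66, 0.09, -1.3, -2.64], [0.8, -0.37, -0.63, 0.09, -1.25, -2.59]]
b 0 [[0.42, 0.29, 0.25, -0.06, -1.61, -2.19], [0.42, 0.3, 0.18, -0.06, -1.53, -2.18], [0.42, 0.33, 0.13, -0.06, -1.46, -2.18], [0.44, 0.28, 0.05, -0.06, -1.42, -2.2]]
b 1 [[0.42, 0.29, 0.25, -0.06, -1.61, 0.95], [0.42, 0.3, 0.18, -0.06, -1.53, 0.96], [0.42, 0.33, 0.13, -0.06, -1.46, 0.96], [0.44, 0.28, 0.05, -0.06, -1.42, 0.95]]
c 0 [[0.74, 0.1, -0.01, 0.06, -1.54, -0.94], [0.74, 0.11, -0.08, 0.06, -1.46, -0.95], [0.74, 0.14, -0.13, 0.06, -1.38, -0.96], [0.72, 0.12, -0.18, 0.06, -1.35, -0.93]]
c 1 [[0.74, 0.1, -0.01, 0.06, -1.54, 2.2], [0.74, 0.11, -0.08, 0.06, -1.46, 2.19], [0.74, 0.14, -0.13, 0.06, -1.38, 2.19], [0.72, 0.12, -0.18, 0.06, -1.35, 2.21]]
d 0 [[0.37, -0.19, -0.23, -0.08, -1.47, 2.58], [0.37, -0.17, -0.3, -0.09, -1.38, 2.59], [0.36, -0.15, -0.37, -0.09, -1.3, 2.6], [0.4, -0.13, -0.37, -0.09, -1.27, 2.56]]
d 1 [[0.37, -0.19, -0.23, -0.08, -1.47, -0.56], [0.37, -0.17, -0.3, -0.09, -1.38, -0.56], [0.36, -0.15, -0.37, -0.09, -1.3, -0.54], [0.4, -0.13, -0.37, -0.09, -1.27, -0.58]]
```

View pics/wr_j.png

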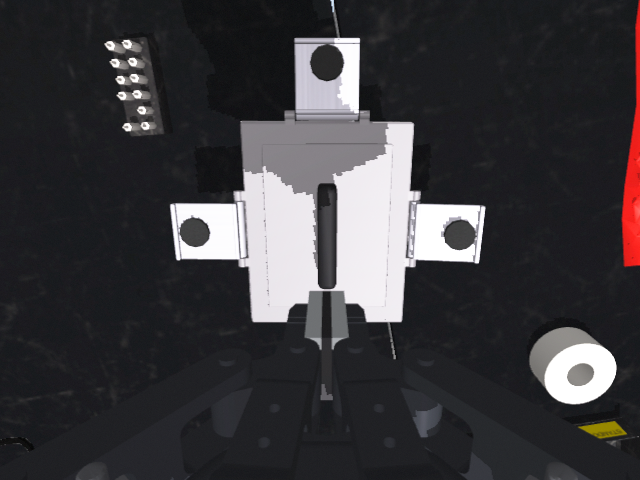

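Run:
```python
from h import *
ps=snapshot("scene"); pd=snapshot("side"); save("sc_k",ps)
for z in (.2,.266,.3):
    print(z,[plane(ps,rc,z).round(3)[:2].tolist() for rc in ((45,20),(128,285),(210,640))],[plane(pd,rc,z).round(3)[:2].tolist() for rc in ((195,243),(330,140),(470,20))])
a=ps["image"][0:260,200:600,::-1]; cv2.imwrite("pics/k.png",cv2.resize(a,None,fx=2,fy=2))
b=pd["image"][100:350,50:400,::-1]; cv2.imwrite("pics/k2.png",cv2.resize(b,None,fx=2,fy=2))
```

```text
0.2 [[0.725, 1.276], [0.798, 0.225], [0.965, -0.637]] [[0.754, 0.049], [0.748, 0.49], [0.756, 0.691]]
0.266 [[0.642, 1.117], [0.708, 0.156], [0.861, -0.632]] [[0.7, 0.213], [0.695, 0.574], [0.702, 0.739]]
0.3 [[0.598, 1.035], [0.662, 0.12], [0.807, -0.629]] [[0.672, 0.297], [0.668, 0.618], [0.674, 0.763]]
```

View pics/k.png

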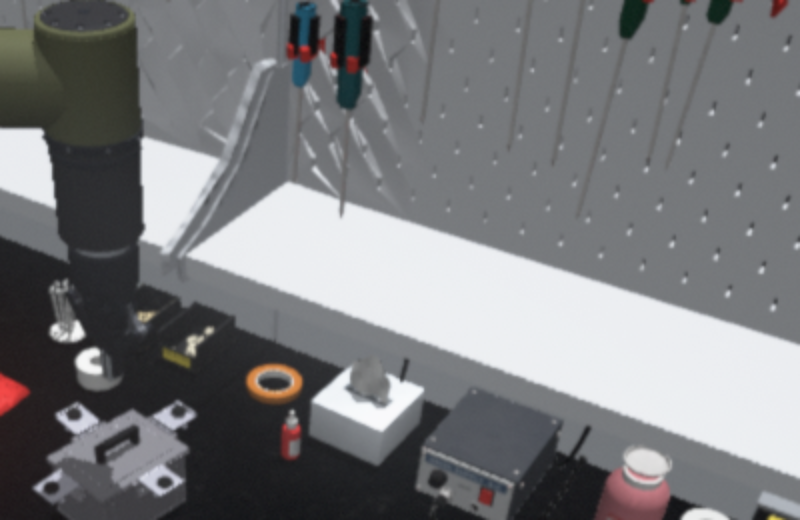

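View pics/k2.png

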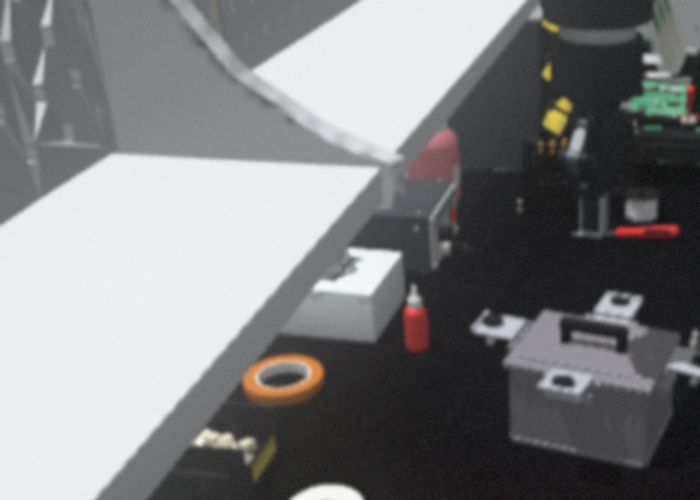

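Run:
```python
from h import *
ps=snapshot("scene"); pd=snapshot("side")
for z in (.2,.23,.266,.3):
    print(z,[plane(ps,rc,z).round(3)[:2].tolist() for rc in ((129,295),(182,447.5),(235,600))],[plane(pd,rc,z).round(3)[:2].tolist() for rc in ((184,238),(260,180),(350,100))])
print(tri([(ps,(132,287)),(pd,(182,247))]))
```

```text
0.2 [[0.809, 0.2], [0.818, -0.237], [0.825, -0.584]] [[0.782, -0.009], [0.77, 0.318], [0.774, 0.532]]
0.23 [[0.768, 0.169], [0.777, -0.25], [0.783, -0.583]] [[0.755, 0.07], [0.744, 0.37], [0.748, 0.567]]
0.266 [[0.718, 0.133], [0.726, -0.267], [0.733, -0.583]] [[0.723, 0.165], [0.713, 0.433], [0.717, 0.609]]
0.3 [[0.671, 0.098], [0.679, -0.282], [0.685, -0.583]] [[0.693, 0.255], [0.684, 0.492], [0.687, 0.648]]
(array([0.71090783, 0.14844341, 0.26191555]), np.float64(2.1371450147985627))
```

The shelf front edge is at x ≈ 0.717 and z ≈ 0.264, so the far clip needs a slight inward lean. Starting with the near clip.

```bash
cat >> clip.py <<'E'
def go(k,fl,t,tag,zp=.057,t2=None,out0=.034):
    phi,n,r=geom(k); q=tilt(phi,t,fl)
    env.move_to(tcp(k,.028,.165,t),q)
    env.move_l(tcp(k,.028,.116,t),q,v=.2); env.hold(.05)
    b=get_state(); f0=b["contact_force"]; print("err",(b["ee_pos"]-tcp(k,.028,.116,t)).round(4),"clock",b["clock"])
    for th in (1.35,1.05,.75,.45):
        env.move_l(tcp(k,*arc(th),t),q,v=.12)
        f=get_state()["contact_force"]-f0; print("arc",th,(f@n).round(2),f[2].round(2))
        if np.linalg.norm(f)>10: print("STOP"); return
    env.move_l(tcp(k,out0,zp,t),q,v=.12); env.hold(.1)
    f0=get_state()["contact_force"]; out=out0; pk=0; step=.002; snapped=False; log=[]
    while out>-.002:
        out-=step; env.move_l(tcp(k,out,zp,t),q,v=.05)
        s=get_state(); f=(s["contact_force"]-f0)@n
        act=((s["ee_pos"]-C)@n-r-.011*np.cos(t)); log.append((round(out*1e3,1),round(act*1e3,1),round(f,1)))
        step=.001 if f>1.2 or pk>2 else .002
        pk=max(pk,f)
        if pk>3 and f<pk-1.5: snapped=True
        if f>(9 if snapped else 15): break
    print(log,"snapped",snapped,"clock",get_state()["clock"])
    p=snapshot("wrist"); save("p_%s_w"%tag,p)
    env.move_l(tcp(k,out+.03,zp,t),q,v=.2)
    p=snapshot("wrist"); save("r_%s_w"%tag,p)
    env.move_l(tcp(k,out+.03,.165,t),q,v=.35)
    for c in ("scene","side"): p=snapshot(c); save("r_%s_%s"%(tag,c),p)
    print(get_state()["clock"])
E
python3 -c "
from clip import *
go('a',1,.1,'a')"
```

```text
err [ 0.0011 -0.0001  0.0015] clock 16.025
arc 1.35 0.59 0.24
arc 1.05 0.21 0.07
arc 0.75 1.12 0.26
arc 0.45 1.61 -0.34
[(32.0, np.float64(31.8), np.float64(-1.1)), (30.0, np.float64(29.9), np.float64(0.6)), (28.0, np.float64(27.9), np.float64(0.4)), (26.0, np.float64(25.9), np.float64(-1.5)), (24.0, np.float64(24.0), np.float64(0.3)), (22.0, np.float64(22.3), np.float64(3.3)), (21.0, np.float64(21.6), np.float64(5.5)), (20.0, np.float64(20.6), np.float64(4.6)), (19.0, np.float64(19.8), np.float64(5.8)), (18.0, np.float64(18.6), np.float64(5.1)), (17.0, np.float64(17.4), np.float64(4.0)), (16.0, np.float64(15.4), np.float64(0.2)), (15.0, np.float64(14.5), np.float64(-0.2)), (14.0, np.float64(13.9), np.float64(-1.2)), (13.0, np.float64(13.3), np.float64(3.6)), (12.0, np.float64(12.9), np.float64(7.6)), (11.0, np.float64(12.7), np.float64(11.9))] snapped True clock 21.65
22.6083
```

```bash
cat > mont.py <<'E'
import cv2,numpy as np,sys
t=sys.argv[1]
a=cv2.imread(f'pics/r_{t}_scene.png')[150:300,190:340]; b=cv2.imread(f'pics/r_{t}_side.png')[210:360,270:420]
m=cv2.resize(np.hstack([a,b]),(800,400),interpolation=2)
w=cv2.resize(cv2.imread(f'pics/r_{t}_w.png'),(266,200)); w2=cv2.resize(cv2.imread(f'pics/p_{t}_w.png'),(266,200))
o=np.zeros((600,800,3),np.uint8); o[:400]=m; o[400:,:266]=w2; o[400:,266:532]=w; cv2.imwrite(f'pics/m_{t}.png',o)
E
python3 mont.py a
```

```text
(no output)
```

View pics/m_a.png

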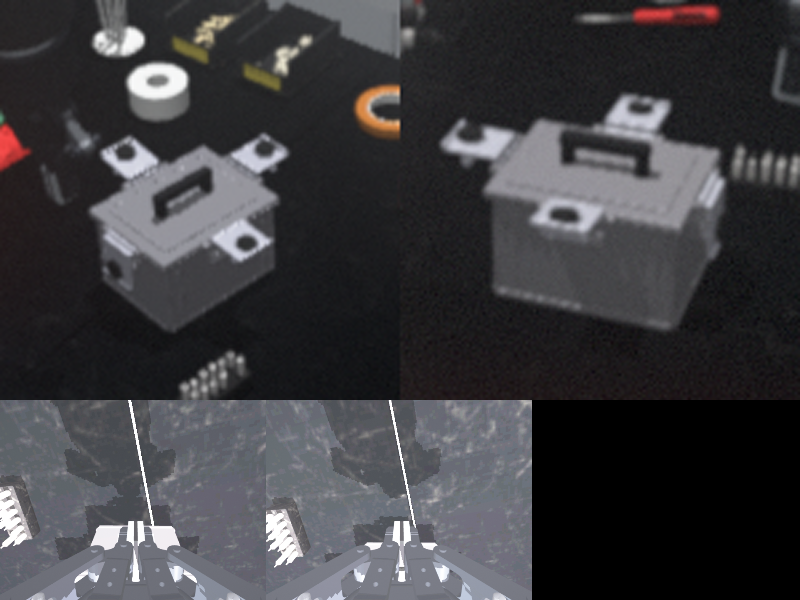

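Clip a has folded and snapped. It resisted to 5.8 N, dropped to 0, then met a stop at 12 N, and both views show it flat against the wall. Next is clip b on the far side.

```bash
python3 -c "
from clip import *
go('b',0,-.12,'b',zp=.056)"; python3 mont.py b
```

```text
err [0.0003 0.0005 0.0023] clock 23.9917
arc 1.35 -0.56 -0.08
arc 1.05 2.95 -0.12
arc 0.75 5.79 -0.16
arc 0.45 -0.14 -0.2
[(32.0, np.float64(32.0), np.float64(-1.3)), (30.0, np.float64(29.9), np.float64(-2.0)), (28.0, np.float64(27.9), np.float64(-0.8)), (26.0, np.float64(25.9), np.float64(-1.1)), (24.0, np.float64(24.0), np.float64(-1.3)), (22.0, np.float64(22.4), np.float64(1.4)), (21.0, np.float64(21.6), np.float64(3.4)), (20.0, np.float64(20.7), np.float64(3.5)), (19.0, np.float64(20.0), np.float64(5.9)), (18.0, np.float64(18.8), np.float64(4.5)), (17.0, np.float64(17.6), np.float64(4.8)), (16.0, np.float64(15.7), np.float64(0.7)), (15.0, np.float64(14.4), np.float64(-2.3)), (14.0, np.float64(13.8), np.float64(-0.6)), (13.0, np.float64(13.1), np.float64(-0.0)), (12.0, np.float64(12.9), np.float64(3.9)), (11.0, np.float64(12.7), np.float64(6.9)), (10.0, np.float64(12.5), np.float64(11.7))] snapped True clock 29.875
30.8333
```

View pics/m_b.png

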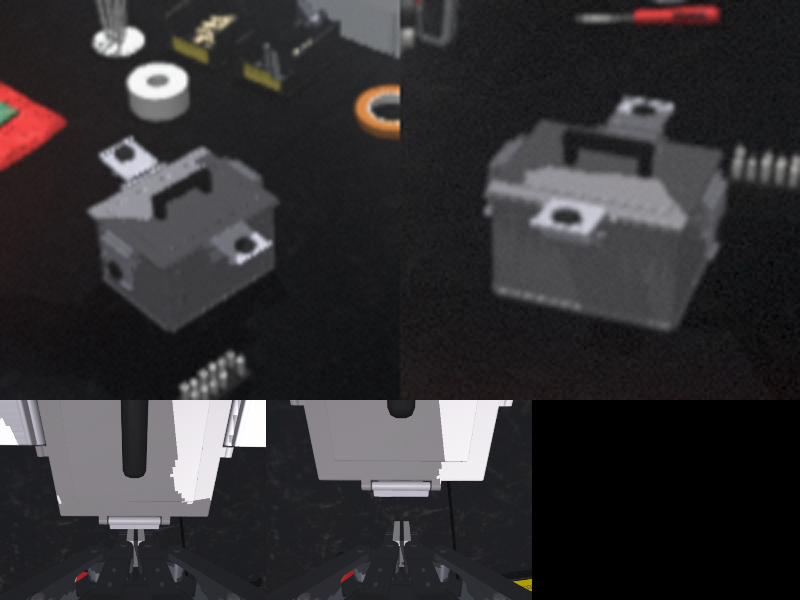

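Clip b has snapped, with the same signature, and is flat against the far wall. Next is clip c.

```bash
python3 -c "
from clip import *
go('c',0,.05,'c')"; python3 mont.py c
```

```text
err [ 0.0007 -0.0003  0.0013] clock 32.4917
arc 1.35 -0.36 0.19
arc 1.05 2.89 1.0
arc 0.75 7.12 -1.02
arc 0.45 7.62 -3.03
[(32.0, np.float64(31.7), np.float64(0.3)), (30.0, np.float64(29.5), np.float64(-1.8)), (28.0, np.float64(27.8), np.float64(-1.7)), (26.0, np.float64(25.9), np.float64(-0.8)), (24.0, np.float64(23.9), np.float64(-1.2)), (22.0, np.float64(22.0), np.float64(-0.8)), (20.0, np.float64(20.5), np.float64(1.9)), (19.0, np.float64(19.9), np.float64(3.9)), (18.0, np.float64(19.1), np.float64(4.7)), (17.0, np.float64(18.4), np.float64(5.0)), (16.0, np.float64(17.3), np.float64(4.3)), (15.0, np.float64(16.1), np.float64(5.1)), (14.0, np.float64(13.8), np.float64(-0.0)), (13.0, np.float64(12.3), np.float64(-1.6)), (12.0, np.float64(11.8), np.float64(-0.7)), (11.0, np.float64(11.5), np.float64(2.0)), (10.0, np.float64(11.4), np.float64(4.0)), (9.0, np.float64(11.3), np.float64(8.0)), (8.0, np.float64(11.1), np.float64(10.2))] snapped True clock 38.6167
39.575
```

View pics/m_c.png

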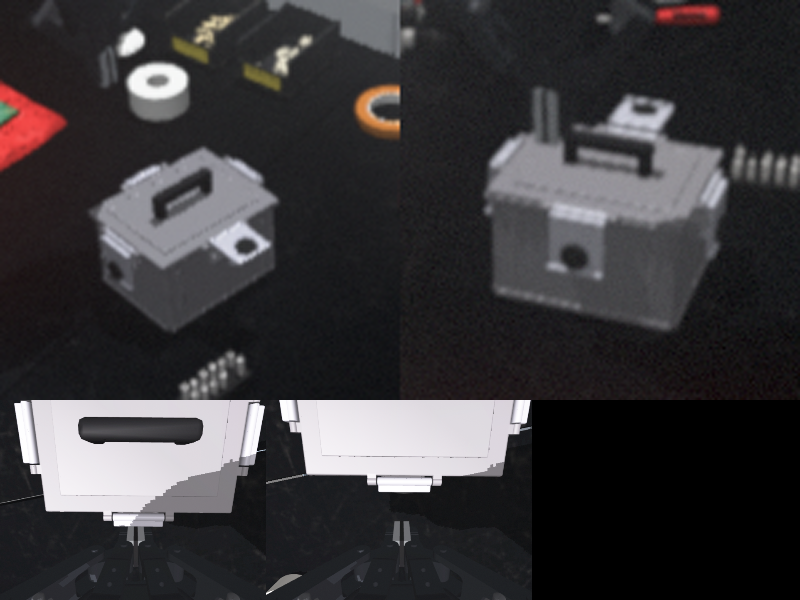

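Clip c has snapped and its plate is hanging flat. Last is clip d.

```bash
python3 -c "
from clip import *
go('d',1,.1,'d')"; python3 mont.py d
```

```text
err [0.0006 0.0004 0.001 ] clock 40.8583
arc 1.35 1.34 0.17
arc 1.05 0.54 -0.16
arc 0.75 0.11 -0.12
arc 0.45 -0.15 -0.01
[(32.0, np.float64(31.8), np.float64(-1.0)), (30.0, np.float64(29.9), np.float64(-0.3)), (28.0, np.float64(27.9), np.float64(0.2)), (26.0, np.float64(25.9), np.float64(-0.7)), (24.0, np.float64(23.9), np.float64(0.7)), (22.0, np.float64(21.9), np.float64(-0.4)), (20.0, np.float64(20.1), np.float64(1.0)), (18.0, np.float64(18.5), np.float64(5.0)), (17.0, np.float64(17.7), np.float64(5.3)), (16.0, np.float64(17.0), np.float64(6.3)), (15.0, np.float64(16.0), np.float64(6.0)), (14.0, np.float64(14.8), np.float64(5.7)), (13.0, np.float64(12.8), np.float64(1.8)), (12.0, np.float64(11.3), np.float64(0.1)), (11.0, np.float64(10.9), np.float64(0.1)), (10.0, np.float64(10.6), np.float64(4.8)), (9.0, np.float64(10.4), np.float64(8.3)), (8.0, np.float64(10.2), np.float64(10.8))] snapped True clock 46.7333
47.6917
```

View pics/m_d.png

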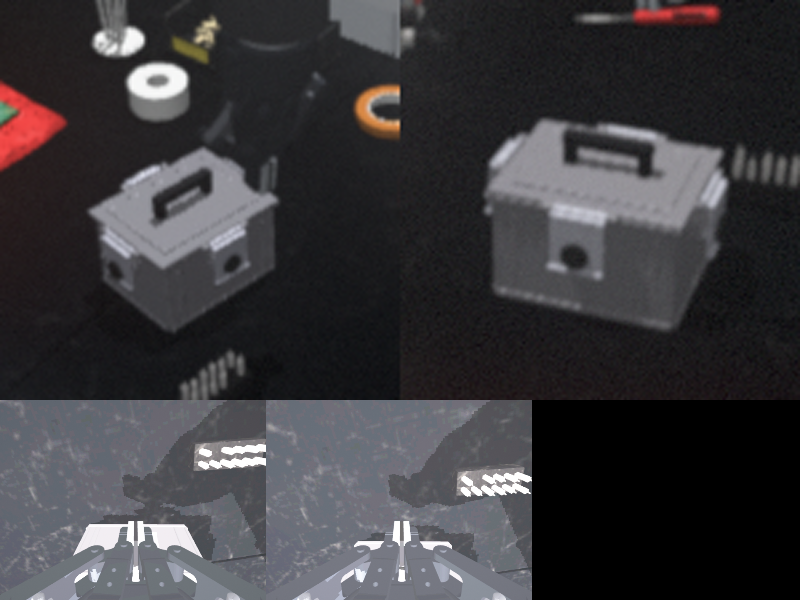

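All four clips look down. I'll take one overview from above before handing in.

```bash
python3 -c "
from clip import *
env.move_to(C+np.array([0,0,.24]),down(YAW+np.pi/2))
p=snapshot('wrist'); save('fin',p); p=snapshot('scene'); save('fin_s',p); s=get_state(); print(s['clock'],s['contact_force'])"
```

```text
49.375 [-0.16474605 -0.00984661 -0.05889622]
```

View pics/fin.png

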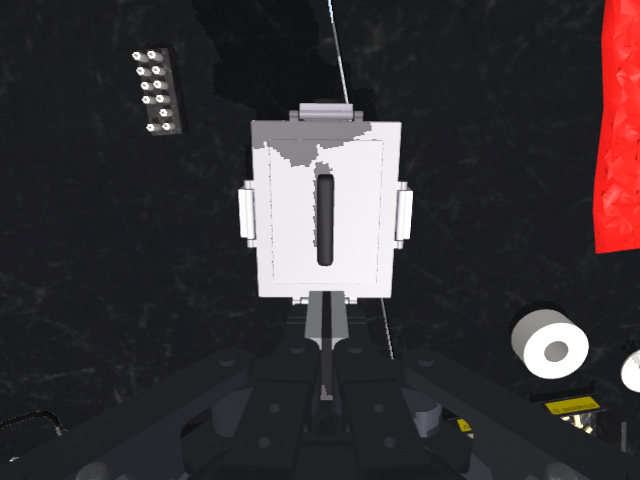

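The lid is flush, and three flaps hang vertically at (326,112), (247,212) and (404,212). The far one is hidden under the lid edge at (325,300), which fits it being closed. The bit block and label roll haven't moved. Handing in.

```bash
python3 -c "
from h import *
print(ticket.finish_job(), get_state()['clock'])"
```

```text
the job is handed in; nothing more can be done
the job is handed in; nothing more can be done
```

The lid is on the case and all four clips are folded down and snapped home. I handed the job in at about 49.4 s on the clock, with the gripper clear of everything. I don't have a verdict, because the hand-in reports none.

- **Lid:** it dropped into the mouth without side load and met the rim at TCP height 0.0933 m, as predicted. In the last pictures the plate sits flush.
- **Clips:** I pressed them a, b, c, d. I took the names from the way I placed the lid; it looks the same either way round, so a/b and c/d could be swapped. Each one resisted to about 5–6 N, dropped to about zero as it snapped, then met a firm stop. The highest reading I took on any clip was about 12 N, against the 25 N limit.
- **Last checks:** the side, scene and overhead views together show all four flaps hanging flat against the walls, and the wrist force was near zero. The far flap was hidden in the last overhead view. For that one I rely on its force readings and the earlier picture taken right after pressing.
- **Bystanders:** the bit block and label roll look unmoved. I did not re-measure the threadlock or the spool after the work, but the arm never went low near them.
- **Disagreements:** two measurements of where the lid sat in the grip differed by about 1 mm, so I used the middle value and the lid went in cleanly. While folding clip c, the force reading crept up to 7.6 N, which I put partly down to sensor drift.

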